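Hang the slide-tray bracket on the microscope bench's slotted uprights

ROBOT

A 6-joint arm with a two-finger parallel gripper is mounted at the origin on the work surface. World frame = base frame: x ahead of the robot, y to its left, z up, the work surface at z = 0. Lengths are in mm, angles in rad, forces in N, time in s.
With the tool pointing down it reaches from about 275 to 750 mm from the base axis. Payload 10.2 kg.
Tool frame: the origin (TCP) lies at the very end of the fingers, on their centre line; the grasp point (between the pads) lies 19 mm behind it; y points along the fingers, x is the direction in which the jaws open and shut, and the axes are right-handed (so a half turn about y gives the same grasp; the last joint's range is limited). The gripper opens to 85 mm and grips with 20 to 120 N. Pads are 22 mm wide; open, the fingers measure 114 mm over their backs; the gripper's body (76 mm by 85 mm) begins 54 mm behind the grasp point. The pads swing forward as they close: fully open they stand 13 mm farther back than shut.
Start: joints at [-1.349, 0.313, 1.498, -0, 1.331, -0.223], TCP at [225.884, -473.928, 231.294] pointing down, gripper open.
Joint ranges: [-2.94, 2.94], [-0.97, 2.17], [0.19, 2.56], [-1.23, 4.37], [0.02, 3.11], [-2.88, 2.88]. Speed limits (rad/s): [2.39, 2.39, 3.01, 3.14, 3.14, 3.14].

INTERFACE

Orientations are given as a unit quaternion [w, x, y, z].
In Python, from rig import telemetry, imaging, ctrl gives the robot as it stands.
- The arm moves only by the shell command python3 -m handwheel 'ROWS' [FORCE]. ROWS is JSON, a list of rows, each an object with "delta_pos": the shift along the tool's x, y, z in cm, a list of three; "twist": the turn, a rotation vector about the tool's x, y, z in rad, a list of three; "jaw": the opening, from 0 (shut) to 1 (fully open). A call has exactly 10 rows; each row is the pose to reach, as a shift and turn from the pose commanded when the call began, along the tool's axes at that moment; what a row does not reach only later rows make up. A row lasts 1/12 s, in which the tool goes at most 41.7 mm and 7.16 degrees, less where a joint would pass 70% of its speed; a pose out of reach is approached as far as the arm can. A call with a gripper value outside its range is refused whole. The fingers move at their own pace and stop on an object; FORCE is the grip in N (left out, the last holds). Time passes only in rows, so rows that repeat a pose let the fingers close, or fill a call up. It gives the time, the measured TCP pose, the force and the opening at its end, in the units of the state.
- telemetry.sense(): the state, without advancing time (a new reading comes with each control period).
- imaging.capture(name): name is "scene" or "top" or "wrist"; returns a dict with "frame" (400x640x3 uint8, red, green, blue), "z_map" (400x640 float32, mm along the optical axis (not along the pixel's ray), 0 where there is no reading), "fx", "fy", "cx", "cy" (pixels), "rvec" (rotation vector, rad) and "tvec" (3), from world to camera coordinates, as OpenCV has them. Camera axes: x right, y down, z forward; pixel columns grow to the right and rows downward; lengths in mm; the calibration is good to about 2 mm. A picture is of the moment at which its call begins.
- ctrl.finish_job(): hands the job in, once; it reports no verdict.
The state is a dict: "time_s": time; "joints": joint angles; "dq": joint speeds; "tau": joint torques, N m; "eef_pos": TCP position; "ee_rot": TCP orientation; "force": force on the tool from outside, world axes, zero at the start; "wrist_torque": the same for the moment, N m; "grip_width": opening from 0.0 (shut) to 1.0 (fully open).
Only numpy, scipy, OpenCV 4.12 (cv2) and the standard library are available. Lean on these libraries where they do the work, as an engineer would, in place of code of your own. Each camera call takes 0.05 s, during which the arm holds its last target.

TASK

Hang the wide, two-clawed steel bracket on the pair of slotted uprights: hook both claws through the slots, press it down until it sits fully home and the sprung catch between the uprights snaps out over its crossbar, then let go. Leave the short one-clawed bracket where it is.

Things in the scene. Friction and masses are not known exactly. Their poses are not given: they have to be found in the camera images.
- wide_bracket: Loose steel T, 0.2-0.45 kg, upright. mm: origin at bottom middle of crossbar's rear face; x = way claws point, z up. Crossbar y +-60, x -14..0, 44 tall. Arm to x -114, 14 thick (y), 38 tall, lip at its end: grip across y at x -40..-80. Claws at y +-38, 8 wide: root z 26-36, tooth slanting down to z 7, x 25; gap to crossbar 8.5 at root, 18 at tip. Home: origin at x 0, y 0, z 64 of stand.
- stand: Fixed grey stand. mm: origin on bench, under uprights' front face, midway; z up; front looks to -x (bring bracket in along +x, axes parallel). Uprights 5 thick (x 0..5), 155 tall, 40 wide at y +-38, each a slot 24 wide, z 90-140. Foot x -50..100, y +-75, 12 high. Enter with bracket origin at z 95 (85-103) until x is -8..0, then lower: claws hook behind the plates, roots land on the sills at z 90.
- catch (a joint): Sprung steel bolt between the uprights, 18 mm wide, standing 10 mm out of their front at stand z 111-125 mm. Value: how far it is pushed back (m), 0 out, 0.014 most. The crossbar pushes it back on entry (2 to 5 N along x), it rubs as the bracket is pressed down (some 5 to 10 N) and springs out over the crossbar's top, 3 mm above it, when the bracket is home.
- short_bracket: Look-alike steel bracket to leave alone: same arm and height (44 mm), but its crossbar is only 56 mm wide with one claw in the middle. Origin and axes as for the wide bracket. It stands on the bench on the other side of the stand; which bracket is on which side varies.
Not all that is in view belongs to the job. Leave any green, red or yellow look-alike of the wide_bracket alone.

How it is judged:
By the outcome, as a careful person would: the job done as asked, in the order asked, and still so for the second after the job is handed in, with the robot touching nothing.
It also fails if it takes over 45 s, if anything falls off the work surface, if the arm or the gripper's body presses on something with over 40 N, if the wrist force passes 120 N, or if a joint passes its speed limit or range.

## Working session

There is one attempt and no reset: what is moved stays moved. The work goes in short steps, Python scripts to look and compute and a shell command to move; the robot and the scene stay as the last step left them, time stands still between calls to the robot, and variables do not carry over. Pictures are saved under pics/ and viewed, and the job is handed in when it is done.

```bash
mkdir -p pics; ls; cat > h.py <<'E'
import numpy as np, cv2
from rig import telemetry, imaging, ctrl
def cap(n,fn=None):
    d=imaging.capture(n)
    if fn: cv2.imwrite('pics/'+fn,d['frame'][:,:,::-1])
    R=cv2.Rodrigues(np.array(d['rvec'],float))[0]; t=np.array(d['tvec'],float).reshape(3)
    z=d['z_map']; v,u=np.mgrid[0:z.shape[0],0:z.shape[1]]
    P=np.stack([(u-d['cx'])/d['fx']*z,(v-d['cy'])/d['fy']*z,z],-1)
    W=(P-t)@R
    W[z<=0]=np.nan
    d['W']=W; d['R']=R; d['t']=t
    return d
E
python3 - <<'E'
from h import *
a=cap('scene','s0.png');b=cap('top','t0.png')
np.savez('c0.npz',s=a['W'],t=b['W'])
print(telemetry.sense())
E
```

```text
pics
{'time_s': 0.1, 'joints': array([-1.34937216e+00,  3.13394365e-01,  1.49835541e+00,  2.40430596e-06,
        1.33097866e+00, -2.23417376e-01]), 'dq': array([-4.62172023e-04, -8.28286124e-05, -1.61750448e-03,  1.53146854e-04,
       -5.90445121e-04, -1.96574499e-03]), 'tau': array([ 1.94962631e-03, -4.12899613e+01, -2.60142785e+01, -1.50646292e-04,
        3.04750785e-03,  4.27396699e-06]), 'eef_pos': array([ 225.84658186, -473.69298039,  230.7942806 ]), 'ee_rot': array([ 0.59826346, -0.59769384,  0.37767064, -0.37710448]), 'force': array([-0.79129364,  0.93546111,  0.21264852]), 'wrist_torque': array([-0.02594244,  0.01026582,  0.01928765]), 'grip_width': 1.0045970646231601}
```

View pics/s0.png

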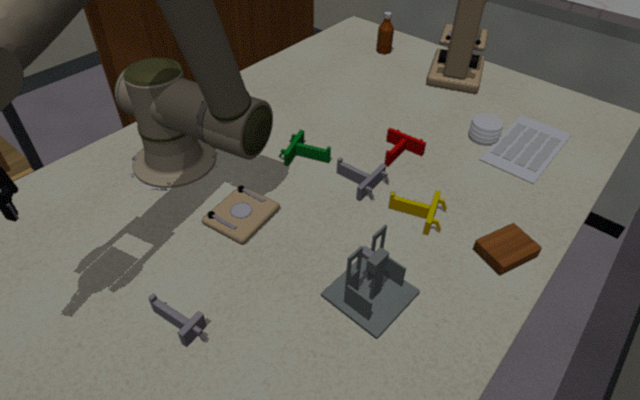

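View pics/t0.png

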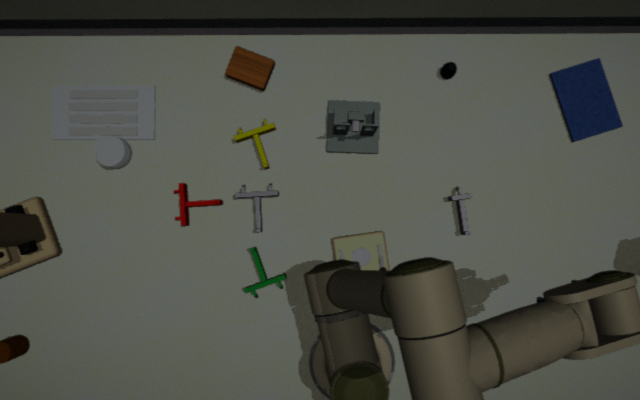

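The scene view shows the grey wide bracket at about (362,178), the stand at (370,285) and the short bracket at (180,318). In the top view they are at (257,205), (353,128) and (458,210). The green, red and yellow look-alikes surround the wide bracket.

```bash
python3 - <<'E'
from h import *
b=np.load('c0.npz')['t']
def box(u0,u1,v0,v1,zlo,zhi):
    p=b[v0:v1,u0:u1].reshape(-1,3); p=p[(p[:,2]>zlo)&(p[:,2]<zhi)]; return p
p=box(225,285,178,238,30,60); print('wide',len(p),p.min(0),p.max(0))
q=p[:,:2].astype(np.float32); print(cv2.minAreaRect(q))
np.set_printoptions(precision=1,suppress=True)
# arm: fit
for lo,hi in [(0,25),(25,60)]:
    pass
vs=[]
for v in range(180,236,3):
    r=box(225,285,v,v+1,25,60)
    if len(r): print(v,r[:,0].mean(),r[:,1].min(),r[:,1].max(),r[:,1].mean(),np.median(r[:,2]))
s=box(315,390,90,165,5,30); print('foot',len(s),s.min(0),s.max(0),cv2.minAreaRect(s[:,:2].astype(np.float32)))
s=box(315,390,90,165,148,175); print('upr',len(s),s.min(0),s.max(0),cv2.minAreaRect(s[:,:2].astype(np.float32)));print(s)
s=box(435,480,180,240,30,60); print('short',cv2.minAreaRect(s[:,:2].astype(np.float32)))
for nm,bx in dict(yel=(228,280,115,172),red=(165,225,178,230),grn=(238,292,240,302)).items():
    s=box(bx[0],bx[1],bx[2],bx[3],15,70); print(nm,s.min(0),s.max(0))
s=box(325,395,230,275,5,70);print('plate',s.min(0),s.max(0))
im=cv2.imread('pics/t0.png')
cv2.imwrite('pics/t0z.png',cv2.resize(im[85:240,225:395],None,fx=4,fy=4,interpolation=cv2.INTER_CUBIC)[:600])
E
```

```text
wide 440 [370.32781322 206.20736001  30.19004301] [499.83334206 324.40357815  55.61906951]
((449.2009582519531, 277.2196960449219), (108.14594268798828, 134.56044006347656), 65.27394104003906)
186 497.4348360885831 226.5496093276103 232.51093548511346 229.48987691331263 32.79731957837595
189 488.92228229157143 226.40449125431033 308.8015614427064 272.19318535053355 34.67090340740322
192 479.76802364546126 206.5567113490182 310.8359760378805 258.042356225039 42.48968273645121
195 471.3843645415951 207.18074560533555 323.8355522300069 265.0610339648803 42.58428510301704
198 463.28141733376617 260.43895794847265 271.43417500351336 265.73827340284436 35.67395276531555
201 454.7586073440473 259.7504403481068 271.72756402170063 265.62125139511716 36.10002258768456
204 446.4098428688637 258.41656255473384 271.2183071642639 264.45664208080393 35.57051929909192
207 437.88882644072055 257.53219751371176 268.4197795335357 262.89940460849925 36.826070853330386
210 429.36500538136045 257.5195318066509 267.81904709191207 262.6729101418089 37.68564972728035
213 421.01903083451236 257.5240404304063 
[... 1823 characters left out ...]
9.8 156.1]
 [648.6 -62.8 152.4]
 [645.6 -26.1 154.7]
 [644.3 -28.1 161.2]
 [646.3 -31.7 151.2]
 [645.8 -34.  153.9]
 [646.3 -36.9 151.3]
 [645.7 -39.2 154.1]
 [646.  -41.9 152.5]
 [646.  -44.5 152.8]
 [645.9 -47.1 153.2]
 [645.  -49.2 157.4]
 [646.  -52.3 152.7]
 [646.7 -55.4 148.9]
 [644.2 -56.6 161.1]
 [645.2 -59.7 156.3]
 [646.3 -63.  150.8]
 [644.2 -55.4 148.5]
 [644.  -57.9 149.4]
 [643.4 -62.8 152.3]]
short ((424.11077880859375, -305.5732116699219), (53.72111129760742, 125.97005462646484), 86.68744659423828)
yel [548.7 214.9  15.5] [685.3 330.6  56. ]
red [387.7 367.1  15. ] [507.3 505.2  52.9]
grn [186.2 184.5  15.4] [326.  298.1  54.6]
plate [ 258.9 -123.2    5. ] [372.3  74.1  38.3]
```

View pics/t0z.png

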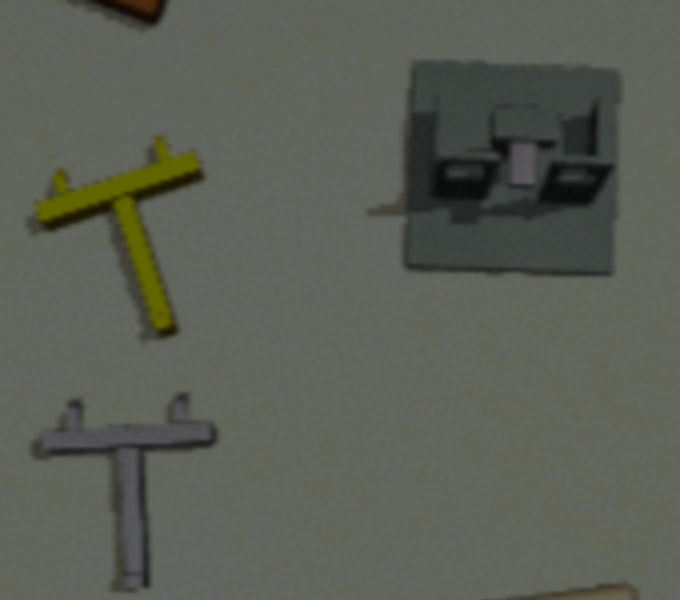

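```bash
cat >> h.py <<'E'
from scipy.spatial.transform import Rotation as Ro
def tool(s=None):
    s=s or telemetry.sense(); q=s['ee_rot']
    return np.array(s['eef_pos']),Ro.from_quat([q[1],q[2],q[3],q[0]])
def plan(pos,yaw,frm=None,s=None):
    """target TCP pos; tool x axis along bracket/stand +-y for yaw; tool y down. prints cm & twist"""
    p,R=tool(s)
    if frm is not None:p=np.array(frm)
    best=None
    for sg in (1,-1):
        x=sg*np.array([-np.sin(yaw),np.cos(yaw),0]); y=np.array([0,0,-1.]); z=np.cross(x,y)
        T=Ro.from_matrix(np.stack([x,y,z],1)); tw=(R.inv()*T).as_rotvec()
        print('sg',sg,'twist',tw.round(4))
    print('dpos cm',(R.inv().apply(np.array(pos)-p)/10).round(3),'axes\n',R.as_matrix().round(3))
E
python3 - <<'E'
from h import *
np.set_printoptions(precision=2,suppress=True)
c=np.load('c0.npz')
from scipy.optimize import minimize
# bracket: fit T outline to top-view points, with both cameras
for k,reg in (('t',None),('s',None)):
    W=c[k].reshape(-1,3)
    m=(W[:,2]>28)&(W[:,2]<50)&(abs(W[:,0]-432)<85)&(abs(W[:,1]-264)<72)
    P=W[m]
    a=P[(P[:,0]<455)&(P[:,0]>375)&(abs(P[:,1]-264)<25)]
    f=np.polyfit(a[:,0],a[:,1],1)
    print(k,len(P),'arm yaw',f[0],'y@430',np.polyval(f,430), 'x min',P[:,0].min())
    ps=np.arctan(f[0]); d=np.array([np.cos(ps),np.sin(ps)])
    n=np.array([-d[1],d[0]])
    b=P[P[:,2]>37]; s=b[:,:2]@d; l=b[:,:2]@n
    print(np.percentile(l,[0,1,2,98,99,100]))
    bb=b[abs(l-np.median(a[:,:2]@n))>15]; g=np.polyfit(bb[:,1],bb[:,0],1); print('bar yaw',-g[0],'bar mid x',np.polyval(g,265), len(bb))
    # stand
    m=(W[:,2]>130)&(W[:,2]<165)&(abs(W[:,0]-648)<40)&(abs(W[:,1]+7)<75)
    U=W[m&(W[:,2]>148)]; g=np.polyfit(U[:,1],U[:,0],1); print('stand yaw',-g[0],'x at -7',np.polyval(g,-7),U[:,1].min(),U[:,1].max(),len(U))
    m=(W[:,2]>8)&(W[:,2]<16)&(abs(W[:,0]-671)<90)&(abs(W[:,1]+7)<90)
    F=W[m]; print('foot',cv2.minAreaRect(F[:,:2].astype(np.float32)))
E
```

```text
t 437 arm yaw 0.06432498856281314 y@430 263.5535831949888 x min 370.327813215578
[175.27 177.41 178.09 290.5  292.62 293.82]
bar yaw 0.06805140270233809 bar mid x 475.932267970803 162
stand yaw -0.03777534484696023 x at -7 648.3056519365829 -62.968635881981655 49.375552097507 62
foot ((673.1432495117188, -9.411605834960938), (152.62008666992188, 157.2630615234375), 88.900390625)
s 513 arm yaw 0.06847598155836689 y@430 263.18755744809823 x min 374.00975078923466
[173.47 175.65 176.61 290.1  292.1  295.57]
bar yaw 0.05828534230592102 bar mid x 481.08008016049155 150
stand yaw -0.04299897679496559 x at -7 653.5085045279556 -63.95526935234268 52.84536292628303 138
foot ((675.9091186523438, -7.1132659912109375), (150.60968017578125, 150.34873962402344), 87.36456298828125)
```

```bash
python3 - <<'E'
from h import *
plan([428.6,263.4,120],0.066)
E
```

```text
sg 1 twist [-1.6000e-03 -2.7628e+00  1.0000e-04]
sg -1 twist [-0.      0.3788 -0.0011]
dpos cm [-57.799  11.156  50.017] axes
 [[ 0.43  -0.     0.903]
 [-0.903  0.001  0.43 ]
 [-0.001 -1.     0.   ]]
```

```bash
python3 -m handwheel '[{"delta_pos":[-1.5,0.3,1.3],"twist":[0,0.01,0],"jaw":1},{"delta_pos":[-4,0.8,3.5],"twist":[0,0.03,0],"jaw":1},{"delta_pos":[-7,1.4,6.1],"twist":[0,0.05,0],"jaw":1},{"delta_pos":[-10,1.9,8.7],"twist":[0,0.07,0],"jaw":1},{"delta_pos":[-13,2.5,11.2],"twist":[0,0.09,0],"jaw":1},{"delta_pos":[-16,3.1,13.8],"twist":[0,0.11,0],"jaw":1},{"delta_pos":[-19,3.7,16.4],"twist":[0,0.13,0],"jaw":1},{"delta_pos":[-22,4.2,19],"twist":[0,0.15,0],"jaw":1},{"delta_pos":[-25,4.8,21.6],"twist":[0,0.17,0],"jaw":1},{"delta_pos":[-28,5.4,24.2],"twist":[0,0.19,0],"jaw":1}]' && python3 - <<'E'
from h import *
plan([428.6,263.4,120],0.066)
E
```

```text
time_s: 0.93
eef_pos: [323.7, -115.2, 177.1]
ee_rot: [0.559, -0.559, 0.433, -0.433]
force: [1.3, -1.1, 0.4]
grip_width: 0.996
sg 1 twist [ 3.0000e-04 -2.9545e+00  4.0000e-04]
sg -1 twist [-0.0002  0.1871  0.0002]
dpos cm [-34.029   5.703  19.631] axes
 [[ 0.25   0.     0.968]
 [-0.968 -0.     0.25 ]
 [ 0.    -1.     0.   ]]
```

```bash
python3 -m handwheel '[{"delta_pos":[-3,0.5,1.7],"twist":[0,0.02,0],"jaw":1},{"delta_pos":[-6.4,1.1,3.7],"twist":[0,0.04,0],"jaw":1},{"delta_pos":[-9.8,1.6,5.7],"twist":[0,0.06,0],"jaw":1},{"delta_pos":[-13.2,2.2,7.6],"twist":[0,0.08,0],"jaw":1},{"delta_pos":[-16.6,2.8,9.6],"twist":[0,0.1,0],"jaw":1},{"delta_pos":[-20,3.3,11.5],"twist":[0,0.12,0],"jaw":1},{"delta_pos":[-23.4,3.9,13.5],"twist":[0,0.14,0],"jaw":1},{"delta_pos":[-26.8,4.5,15.5],"twist":[0,0.16,0],"jaw":1},{"delta_pos":[-30.4,5.1,17.5],"twist":[0,0.175,0],"jaw":1},{"delta_pos":[-34,5.7,19.6],"twist":[0,0.187,0],"jaw":1}]' && python3 - <<'E'
from h import *
a=cap('wrist','w1.png')
plan([428.6,263.4,8],0.066)
W=a['W'].reshape(-1,3)
P=W[(W[:,2]>30)&(W[:,2]<50)&(abs(W[:,0]-432)<85)&(abs(W[:,1]-264)<72)]
if len(P)>50:
    q=P[(P[:,0]<460)&(P[:,0]>380)&(abs(P[:,1]-264)<25)]; f=np.polyfit(q[:,0],q[:,1],1); print(len(q),f,np.polyval(f,428.6),P.min(0),P.max(0),np.percentile(q[:,1]-np.polyval(f,q[:,0]),[2,98]))
E
```

```text
time_s: 1.77
eef_pos: [427.5, 263.2, 119.8]
ee_rot: [-0.516, 0.517, -0.483, 0.483]
force: [1.1, -1.5, 0.1]
grip_width: 0.998
sg 1 twist [-2.9000e-03 -3.1383e+00 -5.0000e-04]
sg -1 twist [ 0.0003  0.0033 -0.0019]
dpos cm [4.9000e-01 1.1059e+01 3.0000e-03] axes
 [[ 0.069 -0.     0.998]
 [-0.998  0.002  0.069]
 [-0.002 -1.    -0.   ]]
1882 [5.87526083e-02 2.40707771e+02] 265.88913897693595 [370.59067812 209.06647059  30.23215081] [501.78539292 328.53966632  49.99201805] [-6.63936976  6.57901809]
```

View pics/w1.png

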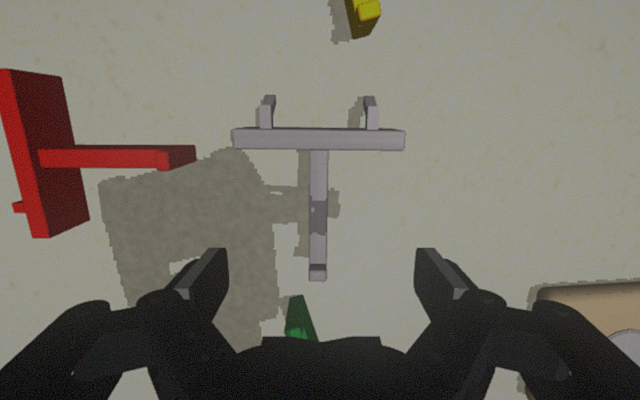

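The wrist view shows the grey wide bracket's arm at u≈318, centred between the fingers at about 225 and 417. Its crossbar is at v≈138.

```bash
python3 - <<'E'
from h import *
plan([428.6,264.5,8],0.064)
E
python3 -m handwheel '[{"delta_pos":[0,0,0],"twist":[0,0,0],"jaw":1},{"delta_pos":[0,0,0],"twist":[0,0,0],"jaw":1},{"delta_pos":[0,1,0],"twist":[0,0,0],"jaw":1},{"delta_pos":[0,2,0],"twist":[0,0,0],"jaw":1},{"delta_pos":[0,3,0],"twist":[0,0,0],"jaw":1},{"delta_pos":[0,4,0],"twist":[0,0,0],"jaw":1},{"delta_pos":[0,4.6,0],"twist":[0,0,0],"jaw":1},{"delta_pos":[0,5,0],"twist":[0,0,0],"jaw":1},{"delta_pos":[0,5,0],"twist":[0,0,0],"jaw":1},{"delta_pos":[0,5,0],"twist":[0,0,0],"jaw":1}]' && python3 - <<'E'
from h import *
plan([428.6,264.5,8],0.064)
E
```

```text
sg 1 twist [-2.9000e-03 -3.1363e+00 -5.0000e-04]
sg -1 twist [ 0.0003  0.0053 -0.0019]
dpos cm [3.8100e-01 1.1059e+01 1.1000e-02] axes
 [[ 0.069 -0.     0.998]
 [-0.998  0.002  0.069]
 [-0.002 -1.    -0.   ]]
time_s: 2.65
eef_pos: [427.8, 260.9, 70.4]
ee_rot: [0.517, -0.517, 0.483, -0.483]
force: [0.8, -0.1, -0.2]
grip_width: 0.998
sg 1 twist [-0.     -3.1379  0.    ]
sg -1 twist [-0.      0.0037 -0.    ]
dpos cm [-0.352  6.237  0.103] axes
 [[ 0.068  0.     0.998]
 [-0.998  0.     0.068]
 [-0.    -1.     0.   ]]
```

```bash
python3 -m handwheel '[{"delta_pos":[-0.3,1,0.1],"twist":[0,0,0],"jaw":1},{"delta_pos":[-0.35,2.2,0.1],"twist":[0,0,0],"jaw":1},{"delta_pos":[-0.35,3.4,0.1],"twist":[0,0,0],"jaw":1},{"delta_pos":[-0.35,4.6,0.1],"twist":[0,0,0],"jaw":1},{"delta_pos":[-0.35,5.6,0.1],"twist":[0,0,0],"jaw":1},{"delta_pos":[-0.35,6.2,0.1],"twist":[0,0,0],"jaw":1},{"delta_pos":[-0.35,6.2,0.1],"twist":[0,0,0],"jaw":0.6},{"delta_pos":[-0.35,6.2,0.1],"twist":[0,0,0],"jaw":0.4},{"delta_pos":[-0.35,6.2,0.1],"twist":[0,0,0],"jaw":0},{"delta_pos":[-0.35,6.2,0.1],"twist":[0,0,0],"jaw":0}]' 40 && python3 -m handwheel '[{"delta_pos":[0,0,0],"twist":[0,0,0],"jaw":0},{"delta_pos":[0,0,0],"twist":[0,0,0],"jaw":0},{"delta_pos":[0,0,0],"twist":[0,0,0],"jaw":0},{"delta_pos":[0,0,0],"twist":[0,0,0],"jaw":0},{"delta_pos":[0,0,0],"twist":[0,0,0],"jaw":0},{"delta_pos":[0,0,0],"twist":[0,0,0],"jaw":0},{"delta_pos":[0,0,0],"twist":[0,0,0],"jaw":0},{"delta_pos":[0,0,0],"twist":[0,0,0],"jaw":0},{"delta_pos":[0,0,0],"twist":[0,0,0],"jaw":0},{"delta_pos":[0,0,0],"twist":[0,0,0],"jaw":0}]' 110 && python3 - <<'E'
from h import *
cap('wrist','w2.png'); cap('scene','s2.png')
E
```

```text
time_s: 3.48
eef_pos: [428.9, 264.7, 8.9]
ee_rot: [0.517, -0.516, 0.483, -0.483]
force: [-0.0, -0.1, -0.6]
grip_width: 0.453
time_s: 4.32
eef_pos: [428.7, 264.6, 9.0]
ee_rot: [0.517, -0.516, 0.483, -0.483]
force: [-1.4, -1.0, 6.5]
grip_width: 0.142
```

View pics/w2.png

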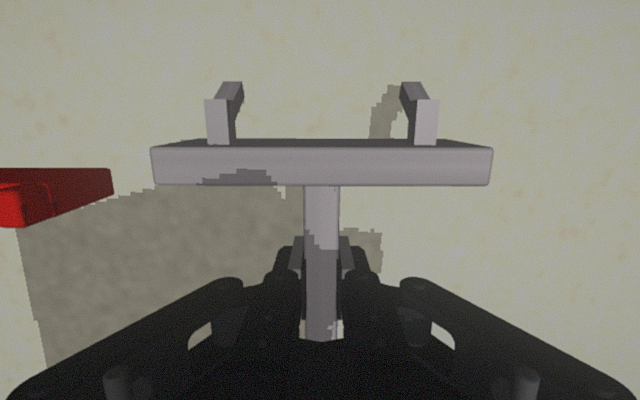

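View pics/s2.png

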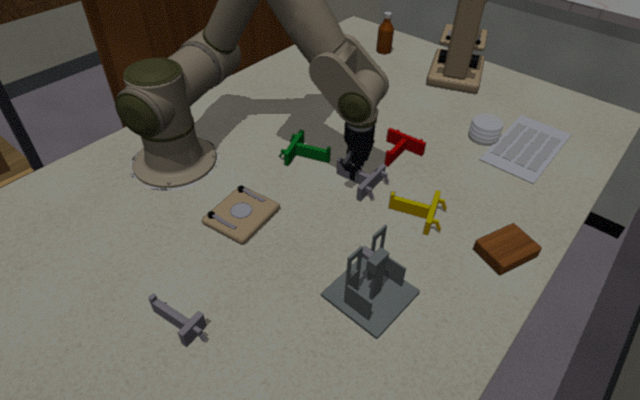

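The wrist view shows the arm clamped at u≈320, with the crossbar square at v≈165 and both claws free. The scene view shows nothing else was disturbed. Lifting.

```bash
python3 -m handwheel '[{"delta_pos":[0,-0.5,0],"twist":[0,0,0],"jaw":0},{"delta_pos":[0,-1.5,0],"twist":[0,0,0],"jaw":0},{"delta_pos":[0,-3,0],"twist":[0,0,0],"jaw":0},{"delta_pos":[0,-5,0],"twist":[0,0,0],"jaw":0},{"delta_pos":[0,-7,0],"twist":[0,0,0],"jaw":0},{"delta_pos":[0,-9,0],"twist":[0,0,0],"jaw":0},{"delta_pos":[0,-10.5,0],"twist":[0,0,0],"jaw":0},{"delta_pos":[0,-11,0],"twist":[0,0,0],"jaw":0},{"delta_pos":[0,-11,0],"twist":[0,0,0],"jaw":0},{"delta_pos":[0,-11,0],"twist":[0,0,0],"jaw":0}]' 120 && python3 - <<'E'
from h import *
np.set_printoptions(precision=2,suppress=True)
a=cap('wrist','w3.png')
p,R=tool(); T=(a['W']-p)  # world rel TCP
M=R.as_matrix(); L=T@M  # tool coords: x=-lateral,y down,z fwd
u=L.reshape(-1,3)
m=(abs(u[:,0])<70)&(u[:,2]>-70)&(u[:,2]<110)&(abs(u[:,1])<60)
c=u[m&(u[:,2]>30)]
b=c[(c[:,2]<58)&(abs(c[:,0])>15)]
print(len(b),np.percentile(b,[1,50,99],axis=0))
top=b[b[:,1]<np.percentile(b[:,1],30)+0]
h=np.histogram(b[:,2],bins=np.arange(30,70,2)); print(h)
f=c[(c[:,2]>62)]; print('claws',np.percentile(f,[1,50,99],axis=0))
plan([521.6,-2,118],-0.04)
E
```

```text
time_s: 5.25
eef_pos: [428.1, 264.4, 117.9]
ee_rot: [-0.516, 0.517, -0.483, 0.483]
force: [-1.0, 0.7, -2.9]
grip_width: 0.145
11541 [[-58.75 -37.24  42.5 ]
 [-15.52 -35.72  50.58]
 [ 57.93   1.79  57.27]]
(array([   0,    0,    0,    0,    0,    0, 1082, 1402, 1440, 1400, 1472,
       1515, 2579,  651,    0,    0,    0,    0,    0]), array([30, 32, 34, 36, 38, 40, 42, 44, 46, 48, 50, 52, 54, 56, 58, 60, 62,
       64, 66, 68]))
claws [[-42.12 -29.15  62.05]
 [ 33.2  -24.84  69.7 ]
 [ 41.44  -2.06  80.1 ]]
sg 1 twist [ 0.   -3.03 -0.  ]
sg -1 twist [0.   0.11 0.  ]
dpos cm [27.21 -0.05  7.54] axes
 [[ 0.07 -0.    1.  ]
 [-1.   -0.    0.07]
 [ 0.   -1.   -0.  ]]
```

View pics/w3.png

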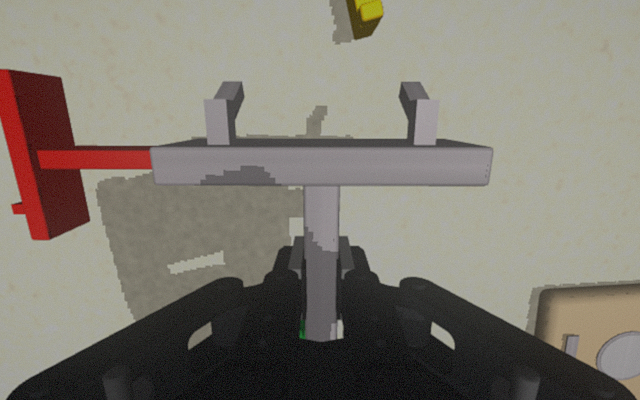

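The bracket came up level, with the crossbar at v≈165 and the arm still centred at u≈320. Its origin is 55.5 mm ahead of the TCP and 8.7 mm below it. Next is the move to in front of the stand.

```bash
python3 -m handwheel '[{"delta_pos":[1,0,0.3],"twist":[0,0.005,0],"jaw":0},{"delta_pos":[3.5,0,1],"twist":[0,0.015,0],"jaw":0},{"delta_pos":[7,0,2],"twist":[0,0.03,0],"jaw":0},{"delta_pos":[10.5,0.3,3],"twist":[0,0.045,0],"jaw":0},{"delta_pos":[14,0.6,4],"twist":[0,0.06,0],"jaw":0},{"delta_pos":[17.5,0.9,5],"twist":[0,0.075,0],"jaw":0},{"delta_pos":[21,1.2,6],"twist":[0,0.09,0],"jaw":0},{"delta_pos":[24,1.3,6.8],"twist":[0,0.1,0],"jaw":0},{"delta_pos":[26.2,1.3,7.3],"twist":[0,0.106,0],"jaw":0},{"delta_pos":[27.2,1.3,7.5],"twist":[0,0.106,0],"jaw":0}]' && python3 - <<'E'
from h import *
import time
a=cap('top','t4.png');b=cap('wrist','w4.png');c=cap('scene','s4.png')
np.savez('c4.npz',t=a['W'],w=b['W'],s=c['W'])
im=cv2.imread('pics/t4.png'); cv2.imwrite('pics/t4z.png',cv2.resize(im[70:220,290:420],None,fx=4,fy=4,interpolation=cv2.INTER_CUBIC))
print(telemetry.sense()['eef_pos'])
plan([521.6,-2,104],-0.04)
W=b['W']; w=W.reshape(-1,3)
w=w[np.isfinite(w).all(1)]
U=w[(w[:,2]>141)&(w[:,2]<170)&(w[:,0]>610)&(w[:,0]<690)&(abs(w[:,1]+7)<75)]
print('upr',len(U),U.min(0),U.max(0),np.polyfit(U[:,1],U[:,0],1) if len(U)>20 else '')
E
```

```text
time_s: 6.13
eef_pos: [522.0, -5.2, 104.5]
ee_rot: [0.489, -0.49, 0.51, -0.51]
force: [-0.8, 0.2, -2.2]
grip_width: 0.136
[521.27545139  -2.06740708 104.76259656]
sg 1 twist [-7.000e-04 -3.141e+00 -2.200e-03]
sg -1 twist [ 0.0014  0.0006 -0.0004]
dpos cm [-0.008  0.076  0.032] axes
 [[-0.039 -0.001  0.999]
 [-0.999  0.    -0.039]
 [-0.    -1.    -0.001]]Traceback (most recent call last):
  File "<stdin>", line 11, in <module>
    return umr_minimum(a, axis, None, out, keepdims, initial, where)
ValueError: zero-size array to reduction operation minimum which has no identity
```

View pics/w4.png

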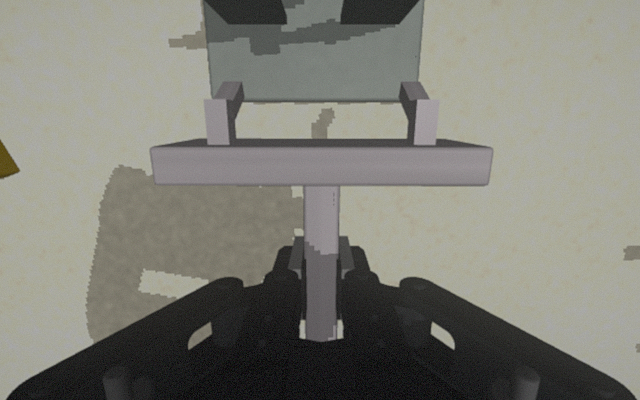

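View pics/t4z.png

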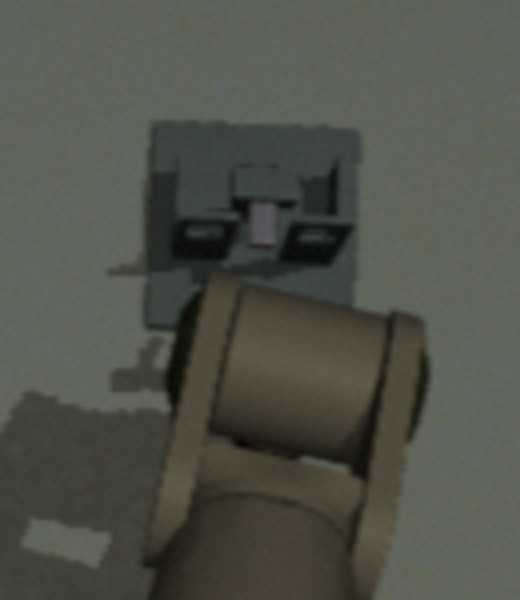

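View pics/s4.png

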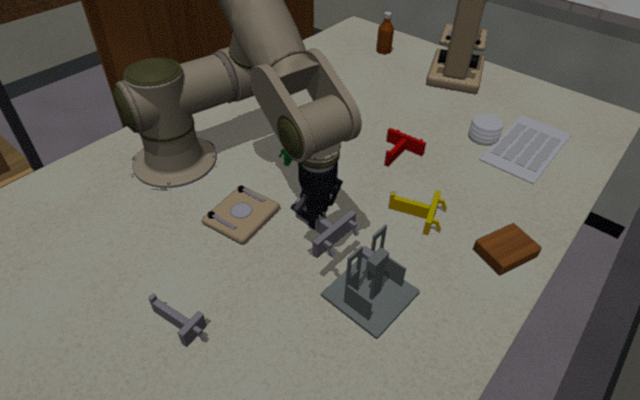

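The wrist view shows the stand's foot from u≈210 to 422, with its front edge at v≈101, parallel to the crossbar and nearly centred on the claws. Measuring the foot from this view.

```bash
python3 - <<'E'
from h import *
np.set_printoptions(precision=2,suppress=True)
w=np.load('c4.npz')['w']; im=cv2.imread('pics/w4.png').astype(int)
x,y,z=w[...,0],w[...,1],w[...,2]
h,s,v=cv2.split(cv2.cvtColor(im.astype(np.uint8),cv2.COLOR_BGR2HSV))
m=(z>7)&(z<17)&(x>560)
P=w[m]; print(len(P))
# front edge: per column max row
pts=[];L=[];Rr=[]
for c in range(250,395,4):
    r=np.where(m[:,c])[0]
    if len(r): pts.append(w[r.max(),c])
pts=np.array(pts); f=np.polyfit(pts[:,1],pts[:,0],1); print('front edge yaw',-f[0],'x at -7',np.polyval(f,-7),'-> stand x0',np.polyval(f,-7)+50,pts[:,2].mean(),np.std(pts[:,0]-np.polyval(f,pts[:,1])))
for r in range(30,95,10):
    q=np.where(m[r])[0]; print(r,w[r,q.min()],w[r,q.max()], (w[r,q.min(),1]+w[r,q.max(),1])/2)
E
```

```text
17704
front edge yaw -0.04118907191862322 x at -7 598.3381471557196 -> stand x0 648.3381471557196 10.744878465960431 0.025363906278689292
30 [647.82  69.13  11.83] [641.82 -78.78  11.66] -4.827141098799146
40 [641.39  69.    12.76] [635.52 -78.24  12.08] -4.6186423946837465
50 [635.12  69.22  12.65] [629.1  -77.63  12.7 ] -4.205672497041661
60 [628.91  69.75  11.6 ] [623.27 -79.11   8.69] -4.6774416869465725
70 [622.45  70.09  11.15] [616.35 -77.86  11.41] -3.886797711481961
80 [616.03  71.54   9.5 ] [609.69 -77.31  11.81] -2.883324747823245
90 [609.32  72.08   8.51] [603.46 -63.81  12.35] 4.133045768119178
```

```bash
python3 -m handwheel '[{"delta_pos":[0,0,0.3],"twist":[0,0,0],"jaw":0},{"delta_pos":[-0.1,0,1],"twist":[0,0,0],"jaw":0},{"delta_pos":[-0.15,0,1.8],"twist":[0,0,0],"jaw":0},{"delta_pos":[-0.15,0,2.6],"twist":[0,0,0],"jaw":0},{"delta_pos":[-0.15,0,3.4],"twist":[0,0,0],"jaw":0},{"delta_pos":[-0.15,0,3.8],"twist":[0,0,0],"jaw":0},{"delta_pos":[-0.15,0,4],"twist":[0,0,0],"jaw":0},{"delta_pos":[-0.15,0,4],"twist":[0,0,0],"jaw":0},{"delta_pos":[-0.15,0,4],"twist":[0,0,0],"jaw":0},{"delta_pos":[-0.15,0,4],"twist":[0,0,0],"jaw":0}]' && python3 - <<'E'
from h import *
a=cap('wrist','w5.png');c=cap('scene','s5.png')
np.savez('c5.npz',w=a['W'],s=c['W'])
im=cv2.imread('pics/s5.png'); cv2.imwrite('pics/s5z.png',cv2.resize(im[190:340,280:440],None,fx=4,fy=4,interpolation=cv2.INTER_CUBIC))
print(telemetry.sense()['eef_pos'],telemetry.sense()['force'])
plan([588,-3.1,104],-0.04)
E
```

```text
time_s: 7.12
eef_pos: [561.5, -1.7, 105.3]
ee_rot: [0.49, -0.49, 0.51, -0.509]
force: [-0.2, -0.3, -3.1]
grip_width: 0.143
[561.57165312  -1.76245339 105.42590447] [-0.88163378 -0.08912635 -2.83093629]
sg 1 twist [ 0.0000e+00 -3.1398e+00 -1.0000e-04]
sg -1 twist [0.     0.0018 0.    ]
dpos cm [0.033 0.142 2.646] axes
 [[-0.038 -0.     0.999]
 [-0.999 -0.    -0.038]
 [ 0.    -1.    -0.   ]]
```

View pics/w5.png

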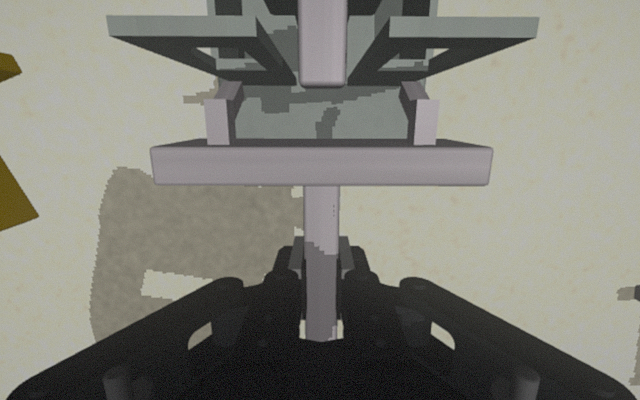

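View pics/s5z.png

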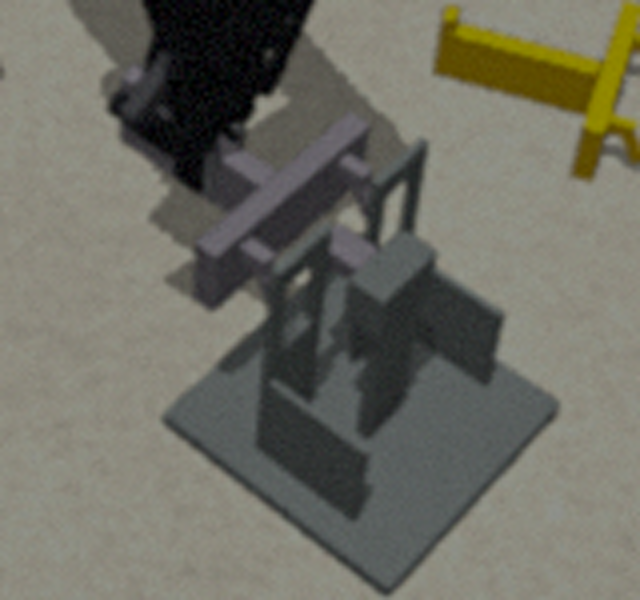

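The wrist view shows the catch at u≈323 and the uprights' outer edges at 107 and 540 (middle 323). The claws' middle is at 321, so it is aligned. Checking the front plane from depth.

```bash
python3 - <<'E'
from h import *
np.set_printoptions(precision=1,suppress=True)
w=np.load('c5.npz')['w']
for c in (150,190,230,420,460,500):
    print(c,[tuple(w[r,c].round(1)) for r in (26,34,38,42,48,54)])
print('catch',[tuple(w[r,323].round(1)) for r in (40,60,78,82,84)], [w[60,c,1].round(1) for c in (299,302,305,340,343,346)])
E
```

```text
150 [(np.float64(652.2), np.float64(40.5), np.float64(157.1)), (np.float64(650.7), np.float64(41.6), np.float64(155.4)), (np.float64(650.4), np.float64(43.0), np.float64(152.9)), (np.float64(650.2), np.float64(45.1), np.float64(149.1)), (np.float64(650.7), np.float64(50.4), np.float64(139.0)), (np.float64(675.9), np.float64(119.9), np.float64(0.1))]
190 [(np.float64(652.2), np.float64(30.3), np.float64(155.8)), (np.float64(650.4), np.float64(30.9), np.float64(155.1)), (np.float64(649.9), np.float64(31.8), np.float64(153.1)), (np.float64(649.5), np.float64(33.0), np.float64(150.2)), (np.float64(654.3), np.float64(44.9), np.float64(119.4)), (np.float64(652.0), np.float64(44.9), np.float64(120.2))]
230 [(np.float64(651.9), np.float64(19.8), np.float64(155.2)), (np.float64(650.0), np.float64(20.0), np.float64(155.2)), (np.float64(649.2), np.float64(20.3), np.float64(154.4)), (np.float64(649.6), np.float64(22.1), np.float64(147.8)), (np.float64(668.1), np.float64(48.3), np.float64(48.0)), (np.float64(664.6), np.float64(48.3), np.float64(49.1))]
420 [(np.float64(650.0), np.float64(-31.5), 
[... 736 characters left out ...]
 (np.float64(647.2), np.float64(-53.3), np.float64(155.3)), (np.float64(646.1), np.float64(-53.0), np.float64(156.1)), (np.float64(646.2), np.float64(-56.3), np.float64(150.2)), (np.float64(646.1), np.float64(-61.1), np.float64(141.5)), (np.float64(666.1), np.float64(-137.0), np.float64(0.5))]
catch [(np.float64(653.6), np.float64(-5.6), np.float64(126.5)), (np.float64(647.2), np.float64(-5.4), np.float64(125.5)), (np.float64(641.0), np.float64(-5.2), np.float64(126.0)), (np.float64(639.7), np.float64(-5.1), np.float64(125.3)), (np.float64(638.9), np.float64(-5.1), np.float64(126.2))] [np.float64(3.4), np.float64(2.3), np.float64(1.2), np.float64(-11.6), np.float64(-12.8), np.float64(-22.9)]
```

```bash
python3 -m handwheel '[{"delta_pos":[0,0.05,0.3],"twist":[0,0,0],"jaw":0},{"delta_pos":[0,0.1,0.7],"twist":[0,0,0],"jaw":0},{"delta_pos":[0,0.1,1.1],"twist":[0,0,0],"jaw":0},{"delta_pos":[0,0.1,1.5],"twist":[0,0,0],"jaw":0},{"delta_pos":[0,0.1,1.9],"twist":[0,0,0],"jaw":0},{"delta_pos":[0,0.1,2.3],"twist":[0,0,0],"jaw":0},{"delta_pos":[0,0.1,2.6],"twist":[0,0,0],"jaw":0},{"delta_pos":[0,0.1,2.75],"twist":[0,0,0],"jaw":0},{"delta_pos":[0,0.1,2.75],"twist":[0,0,0],"jaw":0},{"delta_pos":[0,0.1,2.75],"twist":[0,0,0],"jaw":0}]' && python3 - <<'E'
from h import *
np.set_printoptions(precision=1,suppress=True)
a=cap('wrist','w6.png');c=cap('scene','s6.png')
im=cv2.imread('pics/s6.png'); cv2.imwrite('pics/s6z.png',cv2.resize(im[190:340,280:440],None,fx=4,fy=4,interpolation=cv2.INTER_CUBIC))
s=telemetry.sense();print(s['eef_pos'],s['force'],s['wrist_torque'])
E
```

```text
time_s: 8.05
eef_pos: [589.0, -2.8, 104.3]
ee_rot: [0.49, -0.491, 0.51, -0.509]
force: [-4.2, -0.8, -0.5]
grip_width: 0.144
[588.9  -2.8 104.2] [-3.3 -0.2 -2.6] [-0.1  0.6  0. ]
```

View pics/w6.png

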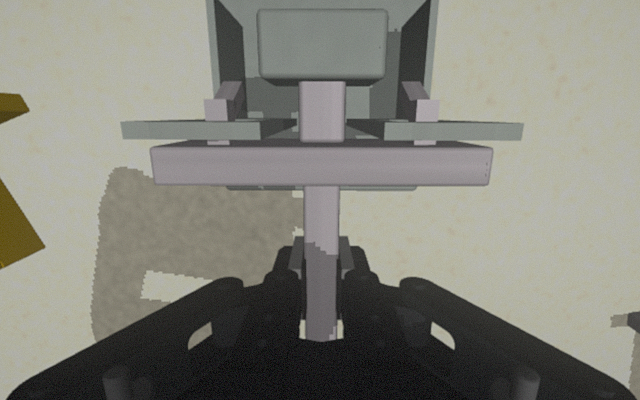

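View pics/s6z.png

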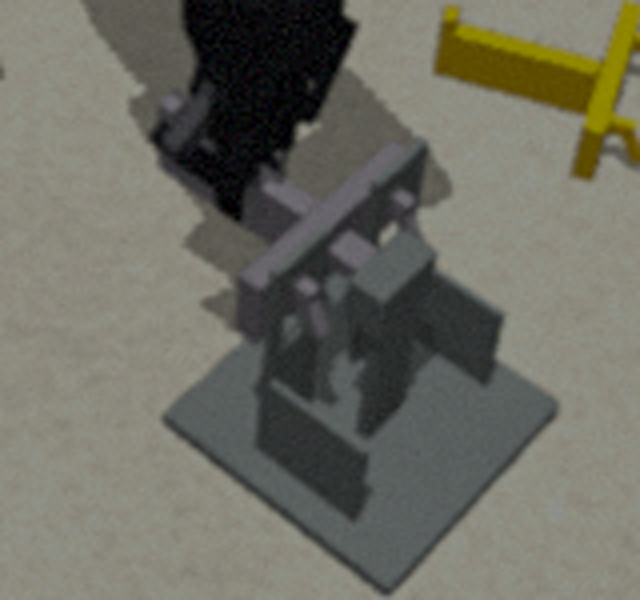

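Both claws are through the slots: the wrist view shows them behind the plates at (217,105) and (427,105), with the catch bearing on the crossbar. Lowering.

```bash
python3 -m handwheel '[{"delta_pos":[0,0.2,0.1],"twist":[0,0,0],"jaw":0},{"delta_pos":[0,0.5,0.1],"twist":[0,0,0],"jaw":0},{"delta_pos":[0,0.8,0.1],"twist":[0,0,0],"jaw":0},{"delta_pos":[0,1.1,0.1],"twist":[0,0,0],"jaw":0},{"delta_pos":[0,1.4,0.1],"twist":[0,0,0],"jaw":0},{"delta_pos":[0,1.7,0.1],"twist":[0,0,0],"jaw":0},{"delta_pos":[0,2,0.1],"twist":[0,0,0],"jaw":0},{"delta_pos":[0,2.2,0.1],"twist":[0,0,0],"jaw":0},{"delta_pos":[0,2.4,0.1],"twist":[0,0,0],"jaw":0},{"delta_pos":[0,2.4,0.1],"twist":[0,0,0],"jaw":0}]' && python3 - <<'E'
from h import *
s=telemetry.sense();print(s['eef_pos'],s['force'],s['wrist_torque'])
E
```

```text
time_s: 8.98
eef_pos: [590.0, -2.8, 79.9]
ee_rot: [0.49, -0.491, 0.51, -0.509]
force: [-4.2, 0.1, -2.5]
grip_width: 0.143
[590.04043169  -2.81763361  79.88388403] [-4.22531347  0.1217107  -2.49232498] [ 0.08063486  0.60075377 -0.00663863]
```

```bash
python3 -m handwheel '[{"delta_pos":[0,0.1,0],"twist":[0,0,0],"jaw":0},{"delta_pos":[0,0.2,0],"twist":[0,0,0],"jaw":0},{"delta_pos":[0,0.3,0],"twist":[0,0,0],"jaw":0},{"delta_pos":[0,0.4,0],"twist":[0,0,0],"jaw":0},{"delta_pos":[0,0.5,0],"twist":[0,0,0],"jaw":0},{"delta_pos":[0,0.55,0],"twist":[0,0,0],"jaw":0},{"delta_pos":[0,0.6,0],"twist":[0,0,0],"jaw":0},{"delta_pos":[0,0.65,0],"twist":[0,0,0],"jaw":0},{"delta_pos":[0,0.7,0],"twist":[0,0,0],"jaw":0},{"delta_pos":[0,0.7,0],"twist":[0,0,0],"jaw":0}]' && python3 - <<'E'
from h import *
s=telemetry.sense();print(s['eef_pos'],s['force'],s['wrist_torque'])
a=cap('wrist','w7.png');c=cap('scene','s7.png')
np.savez('c7.npz',w=a['W'])
im=cv2.imread('pics/s7.png'); cv2.imwrite('pics/s7z.png',cv2.resize(im[190:340,280:440],None,fx=4,fy=4,interpolation=cv2.INTER_CUBIC))
E
```

```text
time_s: 9.82
eef_pos: [590.3, -2.9, 73.3]
ee_rot: [-0.49, 0.49, -0.509, 0.509]
force: [-0.6, 0.4, -2.7]
grip_width: 0.141
[590.28208275  -2.91377575  73.25020592] [-0.62503731  0.37302807 -2.71747022] [0.0237529  0.03601968 0.05150114]
```

View pics/w7.png

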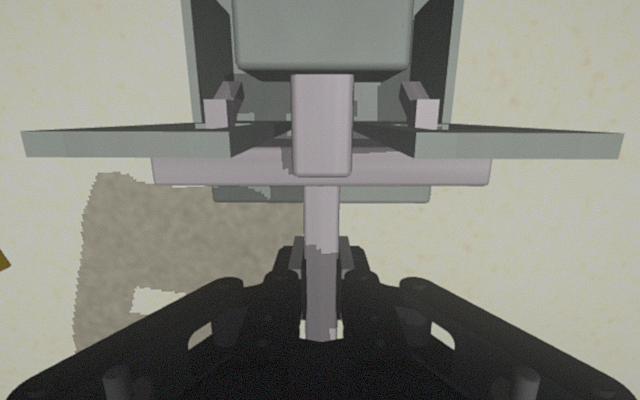

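View pics/s7z.png

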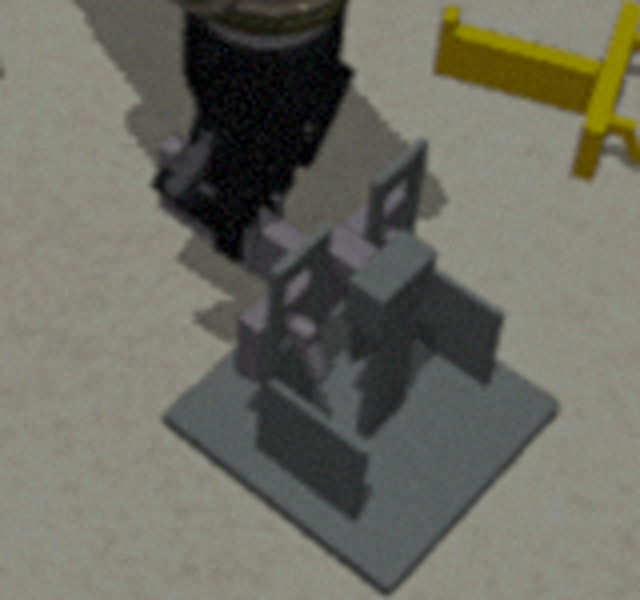

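The catch has sprung out over the crossbar: the wrist view has it at (322,175), covering the bar, and the force along x fell to 0. There is no sill contact yet, so I press the last bit down.

```bash
python3 -m handwheel '[{"delta_pos":[0,0.03,0],"twist":[0,0,0],"jaw":0},{"delta_pos":[0,0.06,0],"twist":[0,0,0],"jaw":0},{"delta_pos":[0,0.09,0],"twist":[0,0,0],"jaw":0},{"delta_pos":[0,0.12,0],"twist":[0,0,0],"jaw":0},{"delta_pos":[0,0.15,0],"twist":[0,0,0],"jaw":0},{"delta_pos":[0,0.15,0],"twist":[0,0,0],"jaw":0},{"delta_pos":[0,0.15,0],"twist":[0,0,0],"jaw":0},{"delta_pos":[0,0.15,0],"twist":[0,0,0],"jaw":0},{"delta_pos":[0,0.15,0],"twist":[0,0,0],"jaw":0},{"delta_pos":[0,0.15,0],"twist":[0,0,0],"jaw":0}]' && python3 - <<'E'
from h import *
s=telemetry.sense();print(s['eef_pos'],s['force'],s['wrist_torque'])
E
```

```text
time_s: 10.75
eef_pos: [590.4, -2.9, 72.6]
ee_rot: [-0.491, 0.49, -0.509, 0.51]
force: [-5.6, 0.1, 5.8]
grip_width: 0.143
[590.38174175  -2.91238179  72.59500078] [-5.61062772  0.05318656  5.79829042] [0.03679478 0.31692651 0.01567367]
```

```bash
python3 -m handwheel '[{"delta_pos":[0,0.04,0],"twist":[0,0,0],"jaw":0},{"delta_pos":[0,0.08,0],"twist":[0,0,0],"jaw":0},{"delta_pos":[0,0.12,0],"twist":[0,0,0],"jaw":0},{"delta_pos":[0,0.15,0],"twist":[0,0,0],"jaw":0},{"delta_pos":[0,0.15,0],"twist":[0,0,0],"jaw":0},{"delta_pos":[0,0.15,0],"twist":[0,0,0],"jaw":0},{"delta_pos":[0,0.15,0],"twist":[0,0,0],"jaw":0},{"delta_pos":[0,0.15,0],"twist":[0,0,0],"jaw":0},{"delta_pos":[0,0.15,0],"twist":[0,0,0],"jaw":0},{"delta_pos":[0,0.15,0],"twist":[0,0,0],"jaw":0}]' && python3 - <<'E'
from h import *
s=telemetry.sense();print(s['eef_pos'],s['force'],s['wrist_torque'])
a=cap('wrist','w8.png'); np.savez('c8.npz',w=a['W'])
w=a['W']
print('bar top z',[np.nanmedian(w[165:180,c:c+20,2]).round(1) for c in (165,200,440,465)],'catch',[w[r,322].round(1) for r in (150,165,172)])
E
```

```text
time_s: 11.58
eef_pos: [590.4, -2.9, 72.0]
ee_rot: [-0.491, 0.49, -0.509, 0.51]
force: [-10.3, 0.2, 13.4]
grip_width: 0.144
[590.43576679  -2.92240774  72.02086343] [-10.25925908   0.1860054   13.37928072] [0.11289032 0.61327843 0.01263691]
bar top z [np.float64(108.3), np.float64(108.2), np.float64(108.3), np.float64(108.4)] catch [array([646.9,  -5.1, 124.8]), array([642.7,  -4.9, 125.8]), array([640.7,  -4.9, 125.7])]
```

View pics/w8.png

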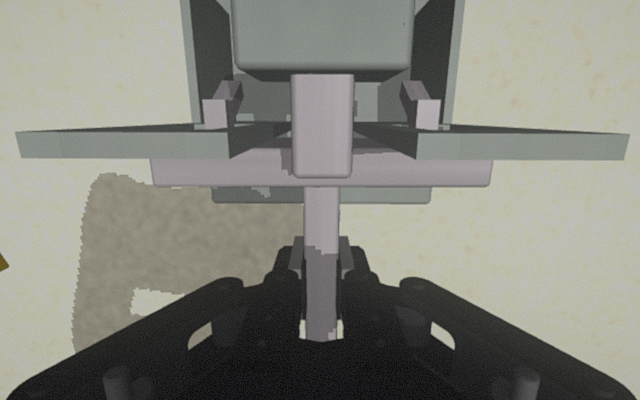

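The bar top reads z 108.3 along its whole length (home is 108), and the catch stands out over it at (322,175). Easing off the press and opening.

```bash
python3 -m handwheel '[{"delta_pos":[0,-0.1,0],"twist":[0,0,0],"jaw":0},{"delta_pos":[0,-0.2,0],"twist":[0,0,0],"jaw":0},{"delta_pos":[0,-0.2,0],"twist":[0,0,0],"jaw":0},{"delta_pos":[0,-0.2,0],"twist":[0,0,0],"jaw":0.2},{"delta_pos":[0,-0.2,0],"twist":[0,0,0],"jaw":0.3},{"delta_pos":[0,-0.2,0],"twist":[0,0,0],"jaw":0.5},{"delta_pos":[0,-0.2,0],"twist":[0,0,0],"jaw":0.7},{"delta_pos":[0,-0.2,0],"twist":[0,0,0],"jaw":0.7},{"delta_pos":[0,-0.2,0],"twist":[0,0,0],"jaw":0.7},{"delta_pos":[0,-0.2,0],"twist":[0,0,0],"jaw":0.7}]' 20 && python3 - <<'E'
from h import *
s=telemetry.sense();print(s['eef_pos'],s['force'],s['wrist_torque'])
a=cap('wrist','w9.png'); w=a['W']
print('bar top z',[np.nanmedian(w[165:180,c:c+20,2]).round(1) for c in (165,200,440,465)])
E
```

```text
time_s: 12.47
eef_pos: [590.2, -2.9, 72.3]
ee_rot: [0.49, -0.49, 0.509, -0.509]
force: [0.1, -0.4, -0.2]
grip_width: 0.698
[590.2434447   -2.89568357  72.31713338] [ 0.14016923 -0.42753302 -0.15956004] [ 0.02045454 -0.00248357  0.01394263]
bar top z [np.float64(106.8), np.float64(106.8), np.float64(106.8), np.float64(106.9)]
```

View pics/w9.png

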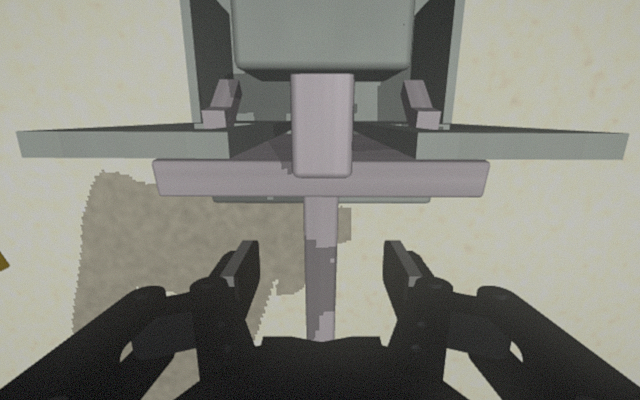

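The bracket stays hooked, with the catch still over the bar, but the bar moved outward a little (v 160–196, was 152–186). Measuring pose and tilt.

```bash
python3 - <<'E'
from h import *
np.set_printoptions(precision=2,suppress=True)
for k in (8,9):
    if k==8: w=np.load('c8.npz')['w']
    else: w=cap('wrist','w9b.png')['W']
    c=np.array([648.1,-5.5]); d=np.array([.9992,-.04]); n=np.array([.04,.9992])
    X=(w[...,:2]-c)@d; Y=(w[...,:2]-c)@n; Z=w[...,2]
    m=(abs(Y)<5)&(Z>80)&(Z<115)&(X<-18)&(X>-112); f=np.polyfit(X[m],Z[m],1); print(k,'arm top slope',f,'n',m.sum(),X[m].min(),X[m].max())
    b=(abs(Y)>15)&(abs(Y)<58)&(Z>98)&(Z<113)&(X<2)&(X>-25)
    print('bar X range',np.percentile(X[b],[1,99]),'Z',np.percentile(Z[b],[5,50,95]), 'Y',np.percentile(Y[b],[1,99]))
    g=np.polyfit(X[b],Z[b],1); print('bar slope',g[0], 'yaw slope',np.polyfit(Y[b],X[b],1)[0])
    q=(abs(abs(Y)-38)<3)&(X>6)&(X<35)&(Z>60)&(Z<112); print('claw',q.sum(),np.percentile(X[q],[2,98]),np.percentile(Z[q],[2,98]))
    for sd in (-1,1):
        qq=q&(np.sign(Y)==sd); 
        for x0 in range(6,30,4):
            r=qq&(X>=x0)&(X<x0+4)
            if r.sum(): print(sd,x0,Z[r].max().round(1))
    cc=(abs(Y)<8)&(Z>120)&(Z<130)&(X<0); print('catch tip X',X[cc].min(), cc.sum())
E
```

```text
8 arm top slope [  0.01 102.4 ] n 3752 -86.58436536314022 -18.001836070466133
bar X range [-15.75  -1.98] Z [107.1  108.24 109.28] Y [-56.85  56.94]
bar slope -0.0626336501394544 yaw slope -0.000234142931635187
claw 1368 [ 6.3  22.35] [ 75.91 101.71]
-1 6 102.6
-1 10 102.5
-1 14 91.8
-1 18 84.7
-1 22 77.3
1 6 102.2
1 10 101.8
1 14 91.7
1 18 84.5
1 22 76.6
catch tip X -67.10663505786161 1867
9 arm top slope [  0.19 103.98] n 3468 -100.32650086749656 -18.02667928597558
bar X range [-20.49  -5.64] Z [103.78 106.24 107.7 ] Y [-56.9   57.16]
bar slope 0.011146633514990801 yaw slope 0.0018869210737433716
claw 1382 [ 6.32 21.96] [ 79.28 102.98]
-1 6 103.9
-1 10 100.5
-1 14 90.2
-1 18 85.0
-1 22 79.7
1 6 103.6
1 10 101.9
1 14 91.0
1 18 86.2
1 22 80.3
catch tip X -9.82570791260299 1735
```

The bracket hangs with its natural droop: the 3.5 mm play at the claw roots allows about 0.14 rad. The roots are on the sills and the catch tip is at X≈-9.8, over the bar. Withdrawing straight up.

```bash
python3 -m handwheel '[{"delta_pos":[0,-0.5,0],"twist":[0,0,0],"jaw":0.7},{"delta_pos":[0,-1.5,0],"twist":[0,0,0],"jaw":0.7},{"delta_pos":[0,-3,0],"twist":[0,0,0],"jaw":0.7},{"delta_pos":[0,-5,0],"twist":[0,0,0],"jaw":0.7},{"delta_pos":[0,-7,0],"twist":[0,0,0],"jaw":0.7},{"delta_pos":[0,-9,-1],"twist":[0,0,0],"jaw":0.7},{"delta_pos":[0,-11,-3],"twist":[0,0,0],"jaw":0.7},{"delta_pos":[0,-12,-5],"twist":[0,0,0],"jaw":0.7},{"delta_pos":[0,-12.5,-6],"twist":[0,0,0],"jaw":0.7},{"delta_pos":[0,-12.5,-6],"twist":[0,0,0],"jaw":0.7}]' && python3 - <<'E'
from h import *
s=telemetry.sense();print(s['eef_pos'],s['force'])
a=cap('wrist','w10.png');c=cap('scene','s10.png')
im=cv2.imread('pics/s10.png'); cv2.imwrite('pics/s10z.png',cv2.resize(im[190:340,280:440],None,fx=4,fy=4,interpolation=cv2.INTER_CUBIC))
w=a['W'];c=np.array([648.1,-5.5]); d=np.array([.9992,-.04]); n=np.array([.04,.9992])
X=(w[...,:2]-c)@d; Y=(w[...,:2]-c)@n; Z=w[...,2]
m=(abs(Y)<5)&(Z>70)&(Z<115)&(X<-25)&(X>-100); f=np.polyfit(X[m],Z[m],1); print('arm top slope',f,m.sum())
b=(abs(Y)>15)&(abs(Y)<58)&(Z>98)&(Z<113)&(X<2)&(X>-25)
print('bar X',np.percentile(X[b],[1,99]),'Z',np.percentile(Z[b],[5,50,95]))
for sd in (-1,1): print(sd,np.median(Z[b&(np.sign(Y)==sd)]),np.median(X[b&(np.sign(Y)==sd)]))
cc=(abs(Y)<8)&(Z>121)&(Z<130)&(X<0)&(X>-20); print('catch tip X',X[cc].min(), cc.sum())
E
```

```text
time_s: 13.4
eef_pos: [529.6, -0.5, 199.9]
ee_rot: [-0.491, 0.49, -0.508, 0.51]
force: [-0.6, -0.1, -0.2]
grip_width: 0.698
[ 5.29618312e+02 -4.78633753e-01  1.99908514e+02] [-0.58146803 -0.13516089 -0.20196617]
arm top slope [  0.17443127 102.74850037] 1208
bar X [-20.92749351   1.42612075] Z [100.14859728 106.11898231 108.09381973]
-1 106.12931254536036 -12.95694709114316
1 106.1060937156572 -12.666911091196322
catch tip X -10.331964251882312 467
```

View pics/w10.png

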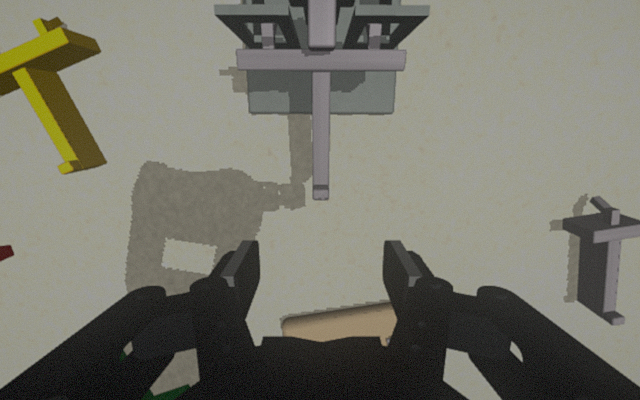

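View pics/s10z.png

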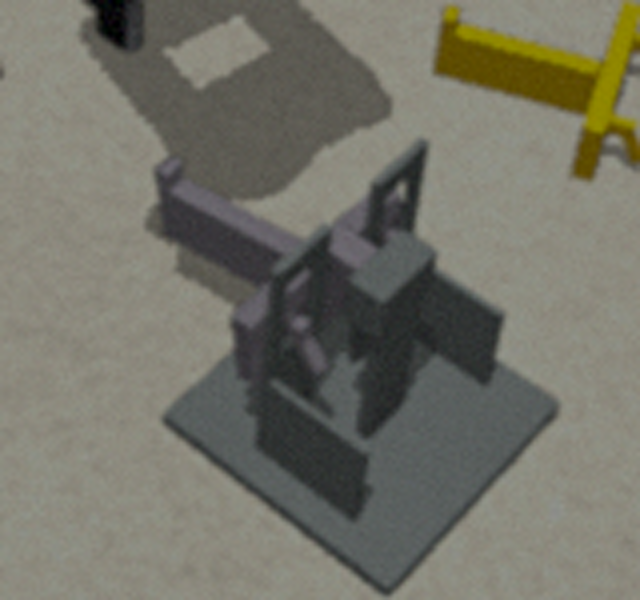

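```bash
python3 - <<'E'
from h import *
s=telemetry.sense();print(s['time_s'],s['force'],s['dq'].round(3))
a=cap('top'); w=a['W'].reshape(-1,3); q=w[(w[:,2]>30)&(w[:,2]<60)&(abs(w[:,0]-424)<80)&(abs(w[:,1]+305)<50)]
print('short',cv2.minAreaRect(q[:,:2].astype(np.float32)))
print(ctrl.finish_job())
E
```

```text
13.5 [ 0.27183244 -0.28720627 -0.80509732] [-0.     0.032 -0.005 -0.001 -0.003 -0.   ]
short ((424.2420654296875, -305.5892028808594), (54.64740753173828, 126.47840118408203), 87.38429260253906)
the job is handed in; nothing more can be done
None
```

The wide bracket is hanging on the uprights with both claws hooked, the catch is out over its crossbar, and the job is handed in at about 13.5 s.

I gripped the arm, brought both claws in through the slots, lowered it until the catch sprang out and pressed it onto the sills. I then let go and withdrew upwards.

**What the last checks showed:**
- **Seating:** Under the press (13 N upward on the tool), the crossbar top read z 108.3 mm against 108 mm at home.
- **Catch:** Its tip stands about 10 mm out of the uprights, over the crossbar top.
- **Level:** Both ends of the crossbar are at the same height.
- **Clear of the robot:** The gripper is well away and the tool force is near zero.
- **Short bracket:** It measures at the same spot as at the start. In the last pictures the yellow look-alike also looked undisturbed; I did not measure the look-alikes again.

**One reading that disagrees:** once released, the bracket tips nose-down by about 0.17 rad, so its crossbar top leans some 5 mm out and reads about z 106 mm. By my estimate, the 3.5 mm of play between claws and plates accounts for about 0.15 rad of that. It changed little between the two looks after release (0.19, then 0.17 rad), and the catch still overlaps the bar.

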